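# Release the slide lock and push the specimen under the loupe

### The arm

A 6-joint arm with a two-finger parallel gripper is mounted at the origin on a cart in front of the work surface, level with it; the furniture and walls round the work are solid. World frame = base frame: x ahead of the robot, y to its left, z up, the work surface at z = 0. Lengths are in mm, angles in rad, forces in N, time in s.
With the tool pointing down it reaches from about 300 to 850 mm from the base axis. Payload 5.4 kg.
Tool frame: the origin (TCP) lies midway between the tips of the shut fingers; the grasp point (between the pads) lies 19 mm behind it; z points along the fingers, y is the line along which they close (so a half turn about z gives the same grasp; the last joint's range is limited). The gripper opens to 85 mm and grips with 20 to 120 N. Pads are 22 mm wide; open, the fingers measure 114 mm over their backs; the gripper's body (76 mm by 85 mm) begins 54 mm behind the grasp point. The pads swing forward as they close: fully open they stand 13 mm farther back than shut.
Start: joints at [-1.318, 0.158, 1.597, -0, 1.386, -0.21], TCP at [256.687, -514.508, 231.299] pointing down, gripper open.
Joint ranges: [-2.91, 2.91], [-0.94, 2.29], [0.18, 2.7], [-1.29, 4.43], [0.17, 2.64], [-3, 3]. Speed limits (rad/s): [2.57, 2.57, 3.14, 3.14, 3.14, 3.14].

### API

Orientations are given as a rotation vector (axis times angle).
In Python, from plant import r gives the robot as it stands.
- The arm moves only by the tool jog_arm, never from a script. Its argument "moves" is a list of rows, each an object of numbers: "dx", "dy", "dz": the shift along the tool's x, y, z in mm; "wx", "wy", "wz": the turn, a rotation vector about the tool's x, y, z in rad; "grip": the opening, from -1 (shut) to 1 (fully open). In form: [{"dx": .., "dy": .., "dz": .., "wx": .., "wy": .., "wz": .., "grip": ..}, ...]. A call has 1 to 10 rows; each row shifts and turns the commanded pose from where the row before left it, along the tool's axes as they then stand; what a row does not reach is not made up. A row lasts 1/10 s, in which the tool goes at most 50 mm and 8.59 degrees, less where a joint would pass 70% of its speed; a pose out of reach is approached as far as the arm can. A call is refused whole if a number of a shift passes 50 or a number of a turn 0.15, either way. A call with a gripper value outside its range is refused whole. The fingers move at their own pace and stop on an object; the grip force is fixed at half the most. Time passes only in rows, so rows that do not move let the fingers close. It gives the time, the measured TCP pose, the force, the opening and the grip force at its end, in the units of the state.
- r.get_obs(): the state, without advancing time (a new reading comes with each control period).
- r.get_image(name): name is "scene" or "top" or "wrist"; returns a dict with "img" (420x560x3 uint8, red, green, blue), "z_map" (420x560 float32, mm along the optical axis (not along the pixel's ray), 0 where there is no reading), "camera_matrix" (3x3 intrinsics, pixels), "R" (3x3) and "t" (3): a world point X has camera coordinates R X + t; the wrist camera has in their place "mount" (4x4, takes a point from camera to tool coordinates, whose origin is the TCP and whose axes are the flange's). Camera axes: x right, y down, z forward; pixel columns grow to the right and rows downward; lengths in mm; the calibration is good to about 2 mm. The wrist camera is an equidistant fisheye: a pixel r from the principal point sees the ray r / f radians off the axis. A picture is of the moment at which its call begins: read the wrist's pose just before it.
- r.sign_off(): hands the job in; it is judged then, once.
The state is a dict: "time_s": time; "joints": joint angles; "joint_vel": joint speeds; "effort": joint torques, N m; "tool_pos": TCP position; "ee_rot": TCP orientation; "wrist_force": force on the tool from outside, world axes, zero at the start; "ft_torque": the same for the moment, N m; "width": finger opening in mm; "grasp_force": force on a finger pad.
Only numpy, scipy, OpenCV 4.12 (cv2) and the standard library are available. Lean on these libraries where they do the work, as an engineer would, in place of code of your own. Each camera call takes 0.05 s, during which the arm holds its last target. There are 200 camera calls.

### The job

Bring the specimen under the loupe of the inspection slide: press the red lock button on the carriage down with a fingertip and, keeping it down all the way so that the lock does not drop into a slot in between, push the carriage along its rail to the end stop at the loupe's end. Then let the button go so that it springs back up and locks the carriage there, and move clear. Do not touch or lift the specimen riding in its nest, and leave all the other things where they are.

Things in the scene. Friction and masses are not known exactly. Their poses are not given: they have to be found in the camera images.
- slide_base: Fixed inspection slide: black base plate 100 x 340 mm on rubber feet, steel rail along it, black loupe on a 114 mm high post at one end, slotted index strip along its front (-x) side (a slot every 20 mm of travel). Origin: middle of its underside, at the table top. y runs along the rail towards the loupe, z up. Its aluminium carriage, 150 mm long, top 57 mm above the table, slides along y.
- carriage (a joint): Carriage position along the rail, m: 0 at the loading end (where it starts, locked by its tooth with 2 mm of play), 0.120 against the end stop at the loupe's end, where the last slot lies. Growing means moving along slide_base's +y. Once unlocked it needs about 1 to 2 N.
- lock_button (a joint): How far the lock button is pressed, m: 0 up (locked if the tooth is in a slot), 0.007 fully down. The tooth leaves its slot beyond 0.004. The spring needs 3 N to start and about 6 N fully down. Let go between two slots it stays about 0.004 down under the strip; let go at a slot it springs up to 0 and locks the carriage there.
- button_top (a point): Centre of the top face of the red round lock button (28 mm diameter), which sits at the trailing end of the carriage and moves with it; 70 mm above the table when up, 63 mm fully down. It is pressed straight down. Free space above it.
- finger_stop (a point): Top edge of the black upright finger stop on the carriage, 82 mm above the table: a wall 40 mm wide across the rail and 9 mm thick, 19 mm ahead of the button's centre (towards +y of slide_base). This point is the middle of the top edge on the button's side. A fingertip that presses the button can push forward against this wall.
- nest (a point): Centre of the specimen's nest on the carriage, at the height of the specimen's centre when it is seated. The nest is a black ring 38 mm outside and 29 mm inside, 4.5 mm high, 100 mm ahead of the button along +y of slide_base.
- specimen (a point): Centre of the specimen, a loose cream-coloured round puck 25 mm in diameter and 9 mm high, lying in the nest. It rides along and must not be touched.
- loupe_axis (a point): The point on the loupe's upright axis at the height of the seated specimen's centre. The loupe (38 mm wide, from 74 to 110 mm above the table) is fixed to the base over the rail; specimen and nest pass under it.
- petri_dish: Bystander: lidded clear dish, 62 mm wide, 16 mm high, loose in front of the slide; origin at the centre of its underside.
- gel_box: Bystander: small black box 59 x 56 x 17 mm, loose on the table to the right of the slide; origin at the centre of its underside.
- steel_tweezers: Bystander: steel tweezers, 122 mm long, 10 mm high, lying loose in front of the slide; origin at the centre of the underside.
- vial: Bystander: vial with a red cap, 21 mm wide, 52 mm high, standing loose on the table to the left of the slide; origin at the centre of its underside.
- spare_puck: Bystander: another cream-coloured puck, 25 mm wide, 9 mm high, loose in front of the slide near the loupe's end of the slide; origin at the centre of its underside.

How it is judged (in metres and radians):
On the way, in this order (a step that is already met when the one before it is completed fails the run):
1. the lock button is pressed down, clear of its slot, with the carriage still at the loading end (value of joint lock_button above 0.0042 m and value of joint carriage below 0.006 m), for 0.05 s.
2. the carriage is at the end stop with the button still held down (value of joint carriage above 0.1175 m and value of joint lock_button above 0.0042 m), for 0.05 s.
At the end, for the whole second after the job is handed in: The carriage stands at the end stop (within 3 mm), at rest, the lock button has sprung back up (within 1.5 mm), and the specimen lies in its nest (within 5 mm) under the loupe (within 7 mm of its axis) (value of joint carriage above 0.117 m and value of joint lock_button below 0.0015 m and velocity of joint carriage between -0.005 and 0.005 m/s and distance between specimen and nest below 0.005 m and horizontal distance between specimen and loupe_axis below 0.007 m); the robot touches nothing.
It fails at once if the lock drops into a slot between the two ends (value of joint lock_button below 0.002 m and value of joint carriage between 0.008 and 0.112 m).
It fails at once if the specimen is touched by the robot (contact force between any of the fingers, the arm and specimen_puck above 0.2 N).
It fails at once if the specimen is lifted or leaves its nest (distance between specimen and nest above 0.006 m).
It fails at once if a bystander is moved or lifted (distance of any of petri_dish, gel_box, steel_tweezers, vial, spare_puck from where it was at the start of the episode above 0.01 m).
It also fails if it takes over 38 s, if anything falls off the work surface, if the arm or the gripper's body presses on something with over 40 N, if the wrist force passes 120 N, or if a joint passes its speed limit or range.

## Working session

There is one attempt and no reset: what is moved stays moved. The work goes in short steps, Python scripts to look and compute and a tool call to move; the robot and the scene stay as the last step left them, time stands still between calls to the robot, and variables do not carry over. Pictures are saved under pics/ and viewed, at most 10 in all, crops included, and the job is handed in when it is done.

Besides the shell and the picture viewer there is one more tool, called after "Request:" by a JSON object that holds its "method" and its "body", one argument or row to a line. jog_arm: Moves the arm, as the interface text tells. Its arguments: {"type":"object","properties":{"moves":{"type":"array"}},"required":["moves"]}

```bash
mkdir -p pics && ls && python3 - <<'E'
from plant import r
import cv2,numpy as np,pickle
o=r.get_obs();print({k:np.round(v,3).tolist() for k,v in o.items()})
for n in("top","scene"):
    d=r.get_image(n);pickle.dump(d,open(n+".pkl","wb"));cv2.imwrite(f"pics/{n}0.png",d["img"][:,:,::-1])
    print(n,np.round(d["camera_matrix"],1).tolist(),np.round(-d["R"].T@d["t"]).tolist(),np.round(d["R"],3).tolist())
E
```

```text
pics
{'time_s': 0.0, 'joints': [-1.318, 0.159, 1.598, -0.0, 1.386, -0.21], 'joint_vel': [0.001, -0.001, -0.002, -0.001, -0.001, -0.0], 'effort': [0.0, -39.599, -33.143, -0.0, 0.008, 0.0], 'tool_pos': [256.542, -513.913, 230.275], 'ee_rot': [-3.056, -0.72, 0.0], 'wrist_force': [0.549, -0.296, 0.08], 'ft_torque': [0.062, -0.009, -0.012], 'grasp_force': 0.0, 'width': 85.506}
top [[403.0, 0.0, 285.0], [0.0, 403.0, 210.2], [0.0, 0.0, 1.0]] [330.0, -38.0, 1085.0] [[-0.021, -0.999, -0.025], [-0.981, 0.025, -0.191], [0.192, 0.02, -0.981]]
scene [[474.4, 0.0, 273.5], [0.0, 474.4, 207.7], [0.0, 0.0, 1.0]] [-374.0, 763.0, 634.0] [[-0.666, -0.746, 0.024], [-0.331, 0.267, -0.905], [0.669, -0.611, -0.425]]
```

View pics/top0.png

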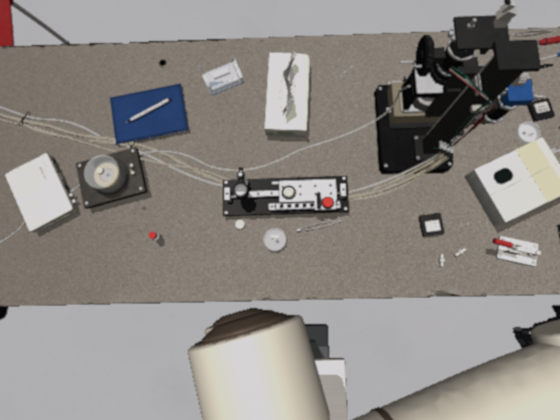

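View pics/scene0.png

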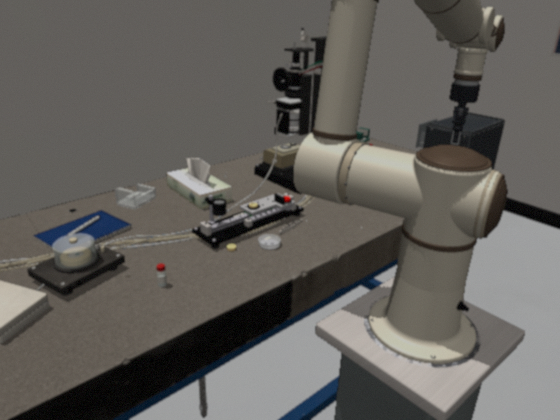

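```bash
cat > h.py <<'E'
import numpy as np,cv2,pickle
def ray(d,u,v,z):
    K=d["camera_matrix"];c=-d["R"].T@d["t"];w=d["R"].T@np.linalg.solve(K,[u,v,1.])
    return c+w*(z-c[2])/w[2]
def blobs(mask,amin=6):
    n,l,s,c=cv2.connectedComponentsWithStats(mask.astype(np.uint8))
    return [(c[i].round(1).tolist(),int(s[i,4]),s[i,:4].tolist()) for i in range(1,n) if s[i,4]>=amin]
def pts(d):
    K=d["camera_matrix"];z=d["z_map"];v,u=np.indices(z.shape)
    P=np.stack([(u-K[0,2])/K[0,0]*z,(v-K[1,2])/K[1,1]*z,z],-1)
    return (P-d["t"])@d["R"]
E
python3 - <<'E'
from h import *
np.set_printoptions(precision=1,suppress=True)
for n in("top","scene"):
    d=pickle.load(open(n+".pkl","rb"));im=d["img"].astype(int);P=pts(d)
    red=(im[...,0]>120)&(im[...,1]<70)&(im[...,2]<70)
    for c,a,b in blobs(red):
        print(n,"red",c,a,b,ray(d,*c,70),P[int(c[1]+.5),int(c[0]+.5)])
    hsv=cv2.cvtColor(d["img"],cv2.COLOR_RGB2HSV)
    m=cv2.inRange(hsv,(15,50,130),(35,255,255))>0
    for c,a,b in blobs(m): print(n,"cream",c,a,b,ray(d,*c,64),P[int(c[1]+.5),int(c[0]+.5)])
    if n=="top":
        # crop view
        c=d["img"][165:265,205:365,::-1]; cv2.imwrite("pics/crop0.png",cv2.resize(c,(800,500),interpolation=cv2.INTER_CUBIC))
        for px in [(223,180),(346,178),(348,212),(224,215)]: print(px,ray(d,*px,20),P[px[1],px[0]])
        H=P[...,2]; m=(H>52)&(H<90)&(np.abs(P[...,0]-400)<150)&(np.abs(P[...,1]+20)<220)
        print(blobs(m))
E
```

```text
top red [4.9, 23.4] 485 [0, 0, 12, 47] [1096.3  777.    70. ] [1482.1 1184.9 -438.2]
top red [553.6, 38.7] 52 [547, 36, 13, 6] [ 989.2 -765.1   70. ] [1021.1 -802.3   19.4]
top red [542.5, 40.7] 15 [540, 39, 5, 4] [ 984.3 -734.2   70. ] [1016.7 -771.1   18.2]
top red [326.9, 202.2] 61 [322, 198, 11, 9] [ 546.4 -124.9   70. ] [ 546.7 -125.1   71.1]
top red [152.5, 235.1] 30 [150, 233, 6, 6] [472.2 323.2  70. ] [474.8 327.8  53.4]
top red [503.0, 242.8] 63 [495, 239, 17, 8] [ 431.5 -558.5   70. ] [ 430.6 -556.8   73.1]
top cream [395.6, 88.2] 66 [393, 83, 9, 15] [ 860. -325.   64.] [ 841.1 -315.5  101.5]
top cream [397.1, 108.3] 54 [395, 100, 7, 15] [ 801.4 -324.7   64. ] [ 782.8 -312.7  105.9]
(223, 180) [626.8 152.4  20. ] [626.3 152.1  22. ]
(346, 178) [ 623.1 -183.9   20. ] [ 621.6 -183.1   25.5]
(348, 212) [ 528.8 -184.5   20. ] [ 529.2 -184.8   17.9]
(224, 215) [529.1 148.9  20. ] [527.9 147.7  26.7]
[([325.5, 205.3], 179, [315, 201, 22, 9])]
scene red [286.7, 198.1] 19 [284, 196, 7, 5] [ 539.2 -122.1   70. ] [ 544.8 -128.8   66.5]
scene red [160.2, 265.3] 26 [157, 263, 8, 5] [448.2 345.2  70. ] [477.1 330.9  51.1]
scene cream [350.5, 153.9] 135 [343, 143, 18, 26] [ 697.6 -601.6   64. ] [160.2  81.2 349.4]
scene cream [491.2, 173.6] 8 [490, 171, 4, 7] [ 258.7 -825.7   64. ] [-68.3  -3.7 358.1]
scene cream [494.8, 184.3] 32 [490, 174, 11, 23] [ 204.7 -738.    64. ] [-81.9   5.2 346.8]
scene cream [482.2, 196.8] 8 [481, 194, 3, 6] [ 181.7 -605.8   64. ] [-78.1  35.  330.4]
scene cream [252.9, 204.4] 29 [249, 203, 9, 4] [577.2 -25.3  64. ] [578.4 -26.7  64.4]
scene cream [158.1, 238.6] 7 [156, 238, 5, 2] [568.3 283.3  64. ] [660.7 236.7   7. ]
scene cream [231.1, 246.1] 44 [227, 244, 10, 6] [425.6 167.6  64. ] [506.3 107.8   6.9]
scene cream [31.7, 260.1] 10 [29, 259, 6, 3] [657.5 549.4  64. ] [758.7 527.7   8.1]
```

View pics/crop0.png

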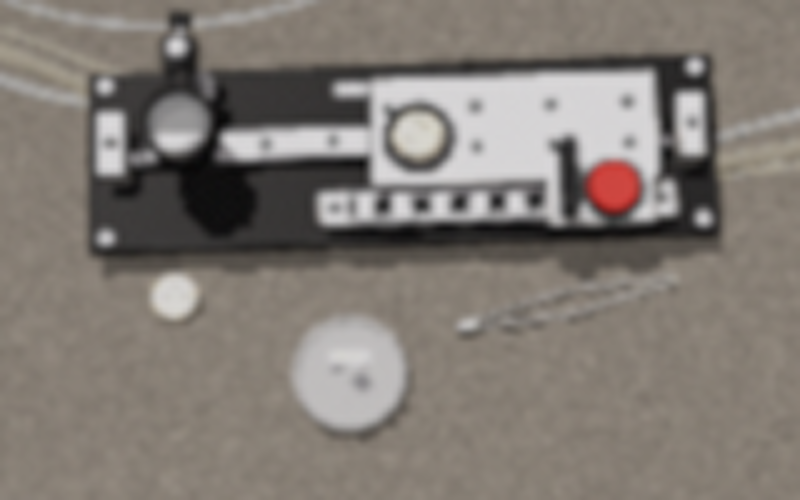

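```bash
cat >> h.py <<'E'
from scipy.spatial.transform import Rotation as Ro
def plan(p,yaw,o):
    Rt=Ro.from_matrix([[np.cos(yaw),np.sin(yaw),0],[np.sin(yaw),-np.cos(yaw),0],[0,0,-1]])
    Rc=Ro.from_rotvec(o["ee_rot"])
    print("turn first",(Rc.inv()*Rt).as_rotvec().round(4),"then shift",Rt.inv().apply(np.array(p)-o["tool_pos"]).round(1))
E
python3 - <<'E'
from h import *
from plant import r
np.set_printoptions(precision=2,suppress=True)
d=pickle.load(open("top.pkl","rb"))
f=lambda x,y,z:ray(d,205+(x+.5)/5-.5,165+(y+.5)/5-.5,z)
S=[f(*q,20) for q in[(104,86),(695,66),(704,217),(104,238)]]
for s in S:print(s)
print("yaws",[np.arctan2(*(a-b)[[1,0]]) for a,b in((S[0],S[1]),(S[3],S[2]))])
y=np.mean([np.arctan2(*(a-b)[[1,0]]) for a,b in((S[0],S[1]),(S[3],S[2]))])
b=f(613,187,70);s=f(417,135,66);l=f(179,125,110)
e=np.array([np.cos(y),np.sin(y),0]);print(y,b,s,l,"sp-b",(s-b)@e,"l-sp",(l-s)@e, "wall",(f(577,180,82)-b)@e)
plan(b+[0,0,60],y,r.get_obs())
E
```

```text
[621.54 145.79  20.  ]
[ 623.85 -177.41   20.  ]
[ 539.88 -178.13   20.  ]
[536.71 145.17  20.  ]
yaws [np.float64(1.5779651042488614), np.float64(1.5805743513587518)]
1.5792697278038066 [ 546.93 -125.73   70.  ] [578.09 -25.61  66.  ] [575.72  92.55 110.  ] sp-b 99.85067890678812 l-sp 118.17780387001702 wall 19.129708675418833
turn first [-0.   -0.   -1.12] then shift [385.8 293.7 100.4]
```

Request:
{"method": "jog_arm", "body": {
  "moves": [
    {"wz": -0.14, "grip": -1},
    {"wz": -0.14, "grip": -1},
    {"wz": -0.14, "grip": -1},
    {"wz": -0.14, "grip": -1},
    {"wz": -0.14, "grip": -1},
    {"wz": -0.14, "grip": -1},
    {"wz": -0.14, "grip": -1},
    {"wz": -0.14, "grip": -1}
  ]
}}

```text
invalid input at $.moves[0]: expected keys dx, dy, dz, wx, wy, wz, grip
```

Request:
{"method": "jog_arm", "body": {
  "moves": [
    {"dx": 35, "dy": 27, "grip": -1},
    {"dx": 35, "dy": 27, "grip": -1},
    {"dx": 35, "dy": 27, "grip": -1},
    {"dx": 35, "dy": 27, "grip": -1},
    {"dx": 35, "dy": 27, "grip": -1},
    {"dx": 35, "dy": 27, "grip": -1},
    {"dx": 35, "dy": 27, "grip": -1},
    {"dx": 35, "dy": 27, "grip": -1},
    {"dx": 35, "dy": 27, "grip": -1},
    {"dx": 35, "dy": 27, "grip": -1}
  ]
}}

```text
invalid input at $.moves[0]: expected keys dx, dy, dz, wx, wy, wz, grip
```

```bash
python3 - <<'E'
from h import *
from plant import r
o=r.get_obs();print(o["time_s"],o["tool_pos"],o["ee_rot"],o["wrist_force"],o["width"])
plan([547,-123,110],1.579,o)
E
```

```text
0.1 [ 256.53319703 -513.97553704  230.40132258] [-3.05614957e+00 -7.20142585e-01  1.56732279e-04] [-0.04510801 -0.30652879 -0.32704167] 85.41351106568136
turn first [-0.0014 -0.0012 -1.1162] then shift [388.6 293.7 120.4]
```

All keys are required in every row.

Request:
{"method": "jog_arm", "body": {
  "moves": [
    {"dx": 0, "dy": 0, "dz": 0, "wx": 0, "wy": 0, "wz": -0.14, "grip": -1},
    {"dx": 0, "dy": 0, "dz": 0, "wx": 0, "wy": 0, "wz": -0.14, "grip": -1},
    {"dx": 0, "dy": 0, "dz": 0, "wx": 0, "wy": 0, "wz": -0.14, "grip": -1},
    {"dx": 0, "dy": 0, "dz": 0, "wx": 0, "wy": 0, "wz": -0.14, "grip": -1},
    {"dx": 0, "dy": 0, "dz": 0, "wx": 0, "wy": 0, "wz": -0.14, "grip": -1},
    {"dx": 0, "dy": 0, "dz": 0, "wx": 0, "wy": 0, "wz": -0.14, "grip": -1},
    {"dx": 0, "dy": 0, "dz": 0, "wx": 0, "wy": 0, "wz": -0.14, "grip": -1},
    {"dx": 0, "dy": 0, "dz": 0, "wx": 0, "wy": 0, "wz": -0.14, "grip": -1}
  ]
}}

```text
time_s: 0.9
tool_pos: [256.6, -514.1, 230.7]
ee_rot: [-2.201, -2.24, -0.001]
wrist_force: [0.5, -0.4, -0.9]
width: -0.1
grasp_force: 0.0
```

Request:
{"method": "jog_arm", "body": {
  "moves": [
    {"dx": 35, "dy": 27, "dz": 0, "wx": 0, "wy": 0, "wz": 0, "grip": -1},
    {"dx": 35, "dy": 27, "dz": 0, "wx": 0, "wy": 0, "wz": 0, "grip": -1},
    {"dx": 35, "dy": 27, "dz": 0, "wx": 0, "wy": 0, "wz": 0, "grip": -1},
    {"dx": 35, "dy": 27, "dz": 0, "wx": 0, "wy": 0, "wz": 0, "grip": -1},
    {"dx": 35, "dy": 27, "dz": 0, "wx": 0, "wy": 0, "wz": 0, "grip": -1},
    {"dx": 35, "dy": 27, "dz": 0, "wx": 0, "wy": 0, "wz": 0, "grip": -1},
    {"dx": 35, "dy": 27, "dz": 0, "wx": 0, "wy": 0, "wz": 0, "grip": -1},
    {"dx": 35, "dy": 27, "dz": 0, "wx": 0, "wy": 0, "wz": 0, "grip": -1},
    {"dx": 35, "dy": 27, "dz": 0, "wx": 0, "wy": 0, "wz": 0, "grip": -1},
    {"dx": 35, "dy": 27, "dz": 0, "wx": 0, "wy": 0, "wz": 0, "grip": -1}
  ]
}}

```text
time_s: 1.9
tool_pos: [523.1, -159.5, 230.9]
ee_rot: [-2.208, -2.234, 0.0]
wrist_force: [0.3, -0.2, -0.3]
width: 0.1
grasp_force: 0.0
```

```bash
python3 - <<'E'
from h import *
from plant import r
o=r.get_obs();print(o["time_s"],o["tool_pos"],o["ee_rot"],o["wrist_force"],o["width"])
plan([547,-123,110],1.579,o)
E
```

```text
1.9 [ 523.09234649 -159.50109336  230.91907154] [-2.20769074e+00 -2.23442537e+00  2.92074801e-04] [ 0.33865753 -0.17853032 -0.33296003] 0.12871359913707517
turn first [-0.0005 -0.0002  0.0038] then shift [ 36.3  24.2 120.9]
```

Request:
{"method": "jog_arm", "body": {
  "moves": [
    {"dx": 18, "dy": 12, "dz": 0, "wx": 0, "wy": 0, "wz": 0, "grip": -1},
    {"dx": 18, "dy": 12, "dz": 0, "wx": 0, "wy": 0, "wz": 0, "grip": -1},
    {"dx": 0, "dy": 0, "dz": 30, "wx": 0, "wy": 0, "wz": 0, "grip": -1},
    {"dx": 0, "dy": 0, "dz": 30, "wx": 0, "wy": 0, "wz": 0, "grip": -1},
    {"dx": 0, "dy": 0, "dz": 30, "wx": 0, "wy": 0, "wz": 0, "grip": -1},
    {"dx": 0, "dy": 0, "dz": 30, "wx": 0, "wy": 0, "wz": 0, "grip": -1},
    {"dx": 0, "dy": 0, "dz": 0, "wx": 0, "wy": 0, "wz": 0, "grip": -1}
  ]
}}

```text
time_s: 2.6
tool_pos: [542.3, -123.3, 106.2]
ee_rot: [-2.201, -2.228, 0.005]
wrist_force: [-0.9, 0.0, -0.7]
width: -0.1
grasp_force: 0.0
```

```bash
python3 - <<'E'
from h import *
from plant import r
o=r.get_obs();print(o["time_s"],o["tool_pos"],o["ee_rot"],o["wrist_force"],o["width"])
plan([547,-123,75],1.579,o)
d=r.get_image("wrist");print(d["camera_matrix"],d["mount"].round(2))
w=d["img"][:,:,::-1];s=r.get_image("scene")["img"][165:265,185:345,::-1]
cv2.imwrite("pics/both.png",np.vstack([cv2.resize(w,(480,360)),cv2.resize(s,(480,240),interpolation=cv2.INTER_CUBIC)]))
E
```

```text
2.6 [ 542.27866913 -123.25488003  106.23560854] [-2.20119579 -2.22767974  0.00546452] [-0.85737117  0.01425884 -0.66996378] -0.10651517646140143
turn first [-0.0094 -0.0045  0.0038] then shift [ 0.2  4.7 31.2]
[[325.1922621    0.         281.51191801]
 [  0.         325.1922621  206.96133856]
 [  0.           0.           1.        ]] [[   0.     -0.96   -0.29   72.92]
 [   1.      0.      0.      0.93]
 [  -0.     -0.29    0.96 -142.53]
 [   0.      0.      0.      1.  ]]
```

View pics/both.png

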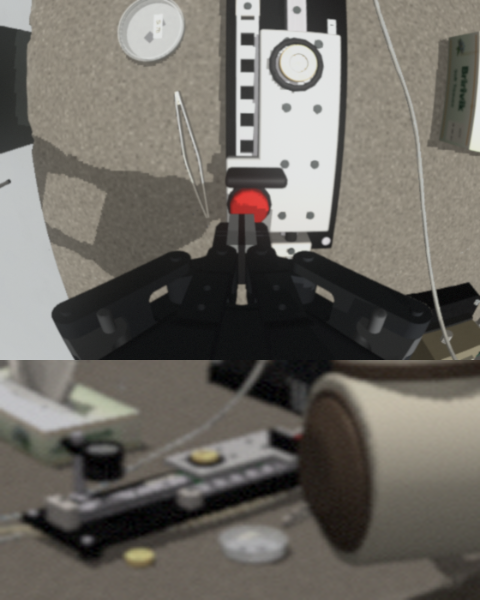

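Request:
{"method": "jog_arm", "body": {
  "moves": [
    {"dx": 0, "dy": 5.5, "dz": 0, "wx": -0.009, "wy": -0.004, "wz": 0, "grip": -1},
    {"dx": 0, "dy": 0, "dz": 10, "wx": 0, "wy": 0, "wz": 0, "grip": -1},
    {"dx": 0, "dy": 0, "dz": 10, "wx": 0, "wy": 0, "wz": 0, "grip": -1},
    {"dx": 0, "dy": 0, "dz": 10, "wx": 0, "wy": 0, "wz": 0, "grip": -1},
    {"dx": 0, "dy": 0, "dz": 0, "wx": 0, "wy": 0, "wz": 0, "grip": -1},
    {"dx": 0, "dy": 0, "dz": 0, "wx": 0, "wy": 0, "wz": 0, "grip": -1}
  ]
}}

```text
time_s: 3.3
tool_pos: [551.4, -124.9, 80.8]
ee_rot: [2.202, 2.229, 0.005]
wrist_force: [0.6, 0.3, 0.0]
width: 0.1
grasp_force: 0.0
```

Request:
{"method": "jog_arm", "body": {
  "moves": [
    {"dx": 0, "dy": 0, "dz": 0, "wx": 0.009, "wy": 0.004, "wz": 0, "grip": -1},
    {"dx": 0, "dy": 0, "dz": 0, "wx": 0, "wy": 0, "wz": 0, "grip": -1}
  ]
}}

```text
time_s: 3.5
tool_pos: [552.3, -125.4, 81.8]
ee_rot: [2.208, 2.234, 0.0]
wrist_force: [-0.6, 0.2, -0.3]
width: 0.2
grasp_force: 0.0
```

```bash
python3 - <<'E'
from h import *
from plant import r
for i in range(2):
    o=r.get_obs();print(o["time_s"],o["tool_pos"],o["ee_rot"]); d=r.get_image("wrist")
plan([547.5,-123,70],1.579,o)
cv2.imwrite("pics/w2.png",d["img"][150:350,200:380,::-1].repeat(3,0).repeat(3,1))
E
```

```text
3.5 [ 552.346149   -125.36794894   81.84710767] [2.20760529e+00 2.23411802e+00 3.92517487e-04]
3.55 [ 552.28129119 -125.29193042   81.79876597] [2.20749619e+00 2.23415876e+00 4.70952388e-04]
turn first [0.0008 0.0004 0.0038] then shift [ 2.3 -4.8 11.8]
```

View pics/w2.png

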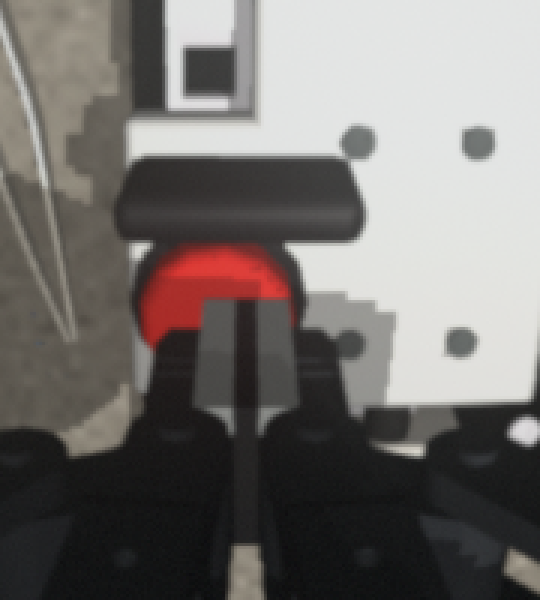

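Request:
{"method": "jog_arm", "body": {
  "moves": [
    {"dx": 2, "dy": -5, "dz": 0, "wx": 0, "wy": 0, "wz": 0, "grip": -1},
    {"dx": 0, "dy": 0, "dz": 5, "wx": 0, "wy": 0, "wz": 0, "grip": -1},
    {"dx": 0, "dy": 0, "dz": 4, "wx": 0, "wy": 0, "wz": 0, "grip": -1},
    {"dx": 0, "dy": 0, "dz": 3, "wx": 0, "wy": 0, "wz": 0, "grip": -1},
    {"dx": 0, "dy": 0, "dz": 3, "wx": 0, "wy": 0, "wz": 0, "grip": -1},
    {"dx": 0, "dy": 0, "dz": 0, "wx": 0, "wy": 0, "wz": 0, "grip": -1},
    {"dx": 0, "dy": 0, "dz": 0, "wx": 0, "wy": 0, "wz": 0, "grip": -1}
  ]
}}

```text
time_s: 4.3
tool_pos: [546.5, -123.0, 66.3]
ee_rot: [-2.207, -2.234, 0.001]
wrist_force: [-3.8, 1.4, 3.1]
width: -0.3
grasp_force: 2.1
```

Request:
{"method": "jog_arm", "body": {
  "moves": [
    {"dx": 0, "dy": 0, "dz": 2, "wx": 0, "wy": 0, "wz": 0, "grip": -1},
    {"dx": 0, "dy": 0, "dz": 2, "wx": 0, "wy": 0, "wz": 0, "grip": -1},
    {"dx": 0, "dy": 0, "dz": 1, "wx": 0, "wy": 0, "wz": 0, "grip": -1},
    {"dx": 0, "dy": 0, "dz": 0, "wx": 0, "wy": 0, "wz": 0, "grip": -1},
    {"dx": 0, "dy": 0, "dz": 0, "wx": 0, "wy": 0, "wz": 0, "grip": -1}
  ]
}}

```text
time_s: 4.8
tool_pos: [546.9, -123.1, 62.9]
ee_rot: [-2.208, -2.235, 0.0]
wrist_force: [-7.5, 3.4, 14.6]
width: 0.1
grasp_force: 7.6
```

Request:
{"method": "jog_arm", "body": {
  "moves": [
    {"dx": 2, "dy": 0, "dz": 0, "wx": 0, "wy": 0, "wz": 0, "grip": -1},
    {"dx": 2, "dy": 0, "dz": 0, "wx": 0, "wy": 0, "wz": 0, "grip": -1},
    {"dx": 2, "dy": 0, "dz": 0, "wx": 0, "wy": 0, "wz": 0, "grip": -1},
    {"dx": 2, "dy": 0, "dz": 0, "wx": 0, "wy": 0, "wz": 0, "grip": -1},
    {"dx": 2, "dy": 0, "dz": 0, "wx": 0, "wy": 0, "wz": 0, "grip": -1},
    {"dx": 3, "dy": 0, "dz": 0, "wx": 0, "wy": 0, "wz": 0, "grip": -1},
    {"dx": 3, "dy": 0, "dz": 0, "wx": 0, "wy": 0, "wz": 0, "grip": -1},
    {"dx": 3, "dy": 0, "dz": 0, "wx": 0, "wy": 0, "wz": 0, "grip": -1}
  ]
}}

```text
time_s: 5.6
tool_pos: [546.8, -105.3, 62.9]
ee_rot: [2.206, 2.234, -0.002]
wrist_force: [-7.7, -1.7, 13.5]
width: 0.1
grasp_force: 6.9
```

Request:
{"method": "jog_arm", "body": {
  "moves": [
    {"dx": 4, "dy": 0, "dz": 0, "wx": 0, "wy": 0, "wz": 0, "grip": -1},
    {"dx": 4, "dy": 0, "dz": 0, "wx": 0, "wy": 0, "wz": 0, "grip": -1},
    {"dx": 4, "dy": 0, "dz": 0, "wx": 0, "wy": 0, "wz": 0, "grip": -1},
    {"dx": 4, "dy": 0, "dz": 0, "wx": 0, "wy": 0, "wz": 0, "grip": -1},
    {"dx": 4, "dy": 0, "dz": 0, "wx": 0, "wy": 0, "wz": 0, "grip": -1},
    {"dx": 4, "dy": 0, "dz": 0, "wx": 0, "wy": 0, "wz": 0, "grip": -1},
    {"dx": 4, "dy": 0, "dz": 0, "wx": 0, "wy": 0, "wz": 0, "grip": -1},
    {"dx": 4, "dy": 0, "dz": 0, "wx": 0, "wy": 0, "wz": 0, "grip": -1}
  ]
}}

```text
time_s: 6.4
tool_pos: [546.6, -73.1, 62.9]
ee_rot: [2.206, 2.234, -0.002]
wrist_force: [-7.3, -2.4, 13.0]
width: 0.1
grasp_force: 6.9
```

Request:
{"method": "jog_arm", "body": {
  "moves": [
    {"dx": 4, "dy": 0, "dz": 0, "wx": 0, "wy": 0, "wz": 0, "grip": -1},
    {"dx": 4, "dy": 0, "dz": 0, "wx": 0, "wy": 0, "wz": 0, "grip": -1},
    {"dx": 4, "dy": 0, "dz": 0, "wx": 0, "wy": 0, "wz": 0, "grip": -1},
    {"dx": 4, "dy": 0, "dz": 0, "wx": 0, "wy": 0, "wz": 0, "grip": -1},
    {"dx": 4, "dy": 0, "dz": 0, "wx": 0, "wy": 0, "wz": 0, "grip": -1},
    {"dx": 4, "dy": 0, "dz": 0, "wx": 0, "wy": 0, "wz": 0, "grip": -1},
    {"dx": 4, "dy": 0, "dz": 0, "wx": 0, "wy": 0, "wz": 0, "grip": -1},
    {"dx": 4, "dy": 0, "dz": 0, "wx": 0, "wy": 0, "wz": 0, "grip": -1},
    {"dx": 4, "dy": 0, "dz": 0, "wx": 0, "wy": 0, "wz": 0, "grip": -1},
    {"dx": 4, "dy": 0, "dz": 0, "wx": 0, "wy": 0, "wz": 0, "grip": -1}
  ]
}}

```text
time_s: 7.4
tool_pos: [546.3, -32.9, 62.9]
ee_rot: [2.206, 2.234, -0.001]
wrist_force: [-7.1, -1.5, 13.0]
width: 0.3
grasp_force: 6.8
```

Request:
{"method": "jog_arm", "body": {
  "moves": [
    {"dx": 3, "dy": 0, "dz": 0, "wx": 0, "wy": 0, "wz": 0, "grip": -1},
    {"dx": 3, "dy": 0, "dz": 0, "wx": 0, "wy": 0, "wz": 0, "grip": -1},
    {"dx": 3, "dy": 0, "dz": 0, "wx": 0, "wy": 0, "wz": 0, "grip": -1},
    {"dx": 3, "dy": 0, "dz": 0, "wx": 0, "wy": 0, "wz": 0, "grip": -1},
    {"dx": 3, "dy": 0, "dz": 0, "wx": 0, "wy": 0, "wz": 0, "grip": -1},
    {"dx": 3, "dy": 0, "dz": 0, "wx": 0, "wy": 0, "wz": 0, "grip": -1},
    {"dx": 3, "dy": 0, "dz": 0, "wx": 0, "wy": 0, "wz": 0, "grip": -1},
    {"dx": 3, "dy": 0, "dz": 0, "wx": 0, "wy": 0, "wz": 0, "grip": -1}
  ]
}}

```text
time_s: 8.2
tool_pos: [546.1, -8.8, 62.9]
ee_rot: [2.206, 2.234, -0.001]
wrist_force: [-6.4, -1.6, 13.6]
width: -0.0
grasp_force: 6.7
```

Request:
{"method": "jog_arm", "body": {
  "moves": [
    {"dx": 2, "dy": 0, "dz": 0, "wx": 0, "wy": 0, "wz": 0, "grip": -1},
    {"dx": 2, "dy": 0, "dz": 0, "wx": 0, "wy": 0, "wz": 0, "grip": -1},
    {"dx": 1, "dy": 0, "dz": 0, "wx": 0, "wy": 0, "wz": 0, "grip": -1},
    {"dx": 1, "dy": 0, "dz": 0, "wx": 0, "wy": 0, "wz": 0, "grip": -1}
  ]
}}

```text
time_s: 8.6
tool_pos: [546.1, -3.0, 62.9]
ee_rot: [2.206, 2.234, -0.001]
wrist_force: [-6.7, -4.7, 13.5]
width: 0.0
grasp_force: 6.5
```

Request:
{"method": "jog_arm", "body": {
  "moves": [
    {"dx": 1, "dy": 0, "dz": 0, "wx": 0, "wy": 0, "wz": 0, "grip": -1},
    {"dx": 1, "dy": 0, "dz": 0, "wx": 0, "wy": 0, "wz": 0, "grip": -1},
    {"dx": 1, "dy": 0, "dz": 0, "wx": 0, "wy": 0, "wz": 0, "grip": -1},
    {"dx": 0, "dy": 0, "dz": 0, "wx": 0, "wy": 0, "wz": 0, "grip": -1}
  ]
}}

```text
time_s: 9.0
tool_pos: [547.0, -1.1, 62.9]
ee_rot: [2.204, 2.232, -0.0]
wrist_force: [-4.0, -5.4, 9.5]
width: -0.0
grasp_force: 4.7
```

Request:
{"method": "jog_arm", "body": {
  "moves": [
    {"dx": 1, "dy": 0, "dz": 0.5, "wx": 0, "wy": 0, "wz": 0, "grip": -1},
    {"dx": 1, "dy": 0, "dz": 0, "wx": 0, "wy": 0, "wz": 0, "grip": -1},
    {"dx": 1, "dy": 0, "dz": 0, "wx": 0, "wy": 0, "wz": 0, "grip": -1},
    {"dx": 0, "dy": 0, "dz": 0, "wx": 0, "wy": 0, "wz": 0, "grip": -1}
  ]
}}

```text
time_s: 9.4
tool_pos: [547.7, 1.1, 62.9]
ee_rot: [2.202, 2.23, -0.0]
wrist_force: [-2.6, -7.5, 9.1]
width: 0.1
grasp_force: 5.8
```

Request:
{"method": "jog_arm", "body": {
  "moves": [
    {"dx": 1, "dy": 0, "dz": 0.5, "wx": 0, "wy": 0, "wz": 0, "grip": -1},
    {"dx": 1, "dy": 0, "dz": 0, "wx": 0, "wy": 0, "wz": 0, "grip": -1},
    {"dx": 1, "dy": 0, "dz": 0, "wx": 0, "wy": 0, "wz": 0, "grip": -1},
    {"dx": 1, "dy": 0, "dz": 0, "wx": 0, "wy": 0, "wz": 0, "grip": -1},
    {"dx": 0, "dy": 0, "dz": 0, "wx": 0, "wy": 0, "wz": 0, "grip": -1}
  ]
}}

```text
time_s: 9.9
tool_pos: [547.8, 1.3, 63.0]
ee_rot: [2.198, 2.228, -0.008]
wrist_force: [-4.8, -22.7, 12.0]
width: 0.1
grasp_force: 13.1
```

```bash
python3 - <<'E'
from h import *
from plant import r
o=r.get_obs();print(o["time_s"],o["tool_pos"],o["wrist_force"])
d=r.get_image("wrist");t=r.get_image("top")["img"]
cv2.imwrite("pics/e.png",np.vstack([cv2.resize(d["img"],(480,360)),cv2.resize(t[165:245,205:365],(480,240),interpolation=cv2.INTER_CUBIC)])[:,:,::-1])
E
```

```text
9.9 [547.75774351   1.29267801  62.9842681 ] [ -4.78411654 -22.6707701   11.97096508]
```

View pics/e.png

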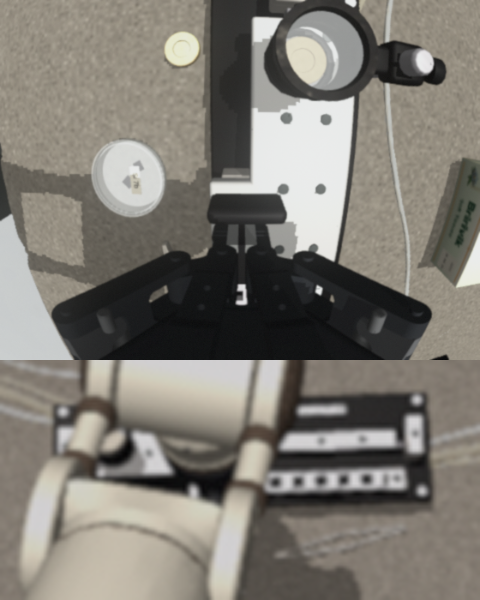

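Request:
{"method": "jog_arm", "body": {
  "moves": [
    {"dx": -2, "dy": 0, "dz": 0, "wx": 0, "wy": 0, "wz": 0, "grip": -1},
    {"dx": 0, "dy": 0, "dz": -3, "wx": 0, "wy": 0, "wz": 0, "grip": -1},
    {"dx": 0, "dy": 0, "dz": -3, "wx": 0, "wy": 0, "wz": 0, "grip": -1},
    {"dx": 0, "dy": 0, "dz": -3, "wx": 0, "wy": 0, "wz": 0, "grip": -1},
    {"dx": 0, "dy": 0, "dz": -3, "wx": 0, "wy": 0, "wz": 0, "grip": -1},
    {"dx": 0, "dy": 0, "dz": 0, "wx": 0, "wy": 0, "wz": 0, "grip": -1},
    {"dx": 0, "dy": 0, "dz": 0, "wx": 0, "wy": 0, "wz": 0, "grip": -1}
  ]
}}

```text
time_s: 10.7
tool_pos: [545.8, 1.4, 71.4]
ee_rot: [2.203, 2.231, -0.007]
wrist_force: [0.9, -16.9, -5.7]
width: 0.0
grasp_force: 8.2
```

Off the button; now back off the wall and rise.

Request:
{"method": "jog_arm", "body": {
  "moves": [
    {"dx": -3, "dy": 0, "dz": -2, "wx": 0, "wy": 0, "wz": 0, "grip": -1},
    {"dx": -3, "dy": 0, "dz": -2, "wx": 0, "wy": 0, "wz": 0, "grip": -1},
    {"dx": -3, "dy": 0, "dz": -2, "wx": 0, "wy": 0, "wz": 0, "grip": -1},
    {"dx": 0, "dy": 0, "dz": -10, "wx": 0, "wy": 0, "wz": 0, "grip": -1},
    {"dx": 0, "dy": 0, "dz": -30, "wx": 0, "wy": 0, "wz": 0, "grip": -1},
    {"dx": -20, "dy": 0, "dz": -40, "wx": 0, "wy": 0, "wz": 0, "grip": -1},
    {"dx": -30, "dy": 0, "dz": -40, "wx": 0, "wy": 0, "wz": 0, "grip": -1},
    {"dx": -40, "dy": 0, "dz": -20, "wx": 0, "wy": 0, "wz": 0, "grip": -1},
    {"dx": -40, "dy": 0, "dz": 0, "wx": 0, "wy": 0, "wz": 0, "grip": -1},
    {"dx": -40, "dy": 0, "dz": 0, "wx": 0, "wy": 0, "wz": 0, "grip": -1}
  ]
}}

```text
time_s: 11.7
tool_pos: [548.2, -174.6, 220.8]
ee_rot: [2.204, 2.233, 0.002]
wrist_force: [0.1, 0.9, -0.7]
width: -0.0
grasp_force: 0.0
```

Request:
{"method": "jog_arm", "body": {
  "moves": [
    {"dx": -40, "dy": -20, "dz": 0, "wx": 0, "wy": 0, "wz": 0, "grip": -1},
    {"dx": -40, "dy": -20, "dz": 0, "wx": 0, "wy": 0, "wz": 0, "grip": -1},
    {"dx": -40, "dy": -20, "dz": 0, "wx": 0, "wy": 0, "wz": 0, "grip": -1},
    {"dx": 0, "dy": 0, "dz": 0, "wx": 0, "wy": 0, "wz": 0, "grip": -1},
    {"dx": 0, "dy": 0, "dz": 0, "wx": 0, "wy": 0, "wz": 0, "grip": -1}
  ]
}}

```text
time_s: 12.2
tool_pos: [488.8, -294.3, 219.0]
ee_rot: [2.21, 2.232, 0.001]
wrist_force: [1.0, 0.3, 0.3]
width: 0.2
grasp_force: 0.0
```

```bash
python3 - <<'E'
from h import *
from plant import r
np.set_printoptions(precision=1,suppress=True)
o=r.get_obs();print(o["time_s"],o["tool_pos"],o["wrist_force"])
d=r.get_image("top");im=d["img"].astype(int);P=pts(d)
red=(im[...,0]>120)&(im[...,1]<70)&(im[...,2]<70)
for c,a,b in blobs(red):
    if abs(c[0]-290)<80: print(c,a,ray(d,*c,70),P[int(c[1]+.5)-1:int(c[1]+.5)+2,int(c[0]+.5),2])
cv2.imwrite("pics/f.png",cv2.resize(d["img"][165:265,205:365,::-1],(800,500),interpolation=cv2.INTER_CUBIC))
E
```

```text
12.2 [ 488.8 -294.3  219. ] [1.  0.3 0.3]
[280.9, 205.6] 28 [540.6  -6.6  70. ] [70.4 66.  69. ]
```

View pics/f.png

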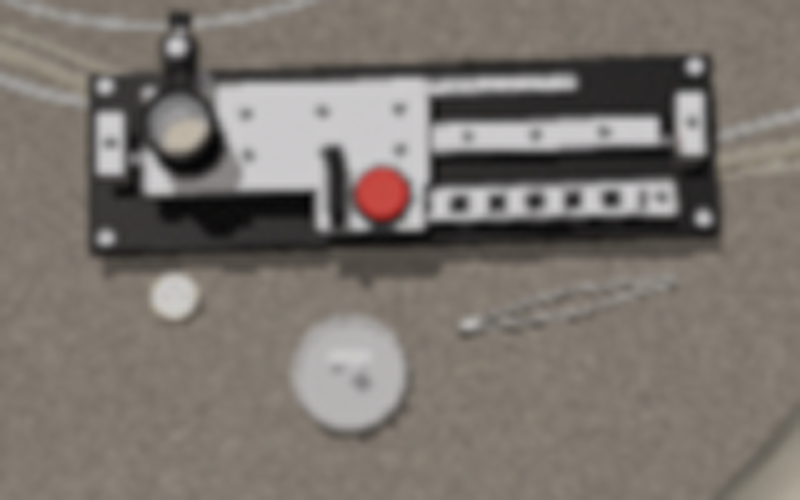

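```bash
python3 - <<'E'
from h import *
from plant import r
def hgt(d,x,y):
    P=pts(d);u,v=round(205+(x+.5)/5-.5),round(165+(y+.5)/5-.5)
    return np.median(P[v-2:v+3,u-2:u+3,2]).round(1)
d0=pickle.load(open("top.pkl","rb"))
print("before",hgt(d0,613,187),"carr",hgt(d0,520,130))
D=[r.get_image("top") for _ in range(6)]
print("now",[hgt(d,382,193) for d in D],"carr",[hgt(d,290,145) for d in D])
d=D[0]
f=lambda x,y,z:ray(d,205+(x+.5)/5-.5,165+(y+.5)/5-.5,z)
print(f(382,193,70)-f(613,187,70))
s=r.get_image("scene");cv2.imwrite("pics/g.png",cv2.resize(s["img"][165:265,185:345,::-1],(800,500),interpolation=cv2.INTER_CUBIC))
E
```

```text
before 69.7 carr 56.8
now [np.float64(69.9), np.float64(70.3), np.float64(70.5), np.float64(69.7), np.float64(69.1), np.float64(69.4)] carr [np.float64(57.0), np.float64(57.0), np.float64(56.4), np.float64(56.5), np.float64(57.4), np.float64(57.7)]
[-2.80844097e-02  1.18782618e+02  0.00000000e+00]
```

View pics/g.png

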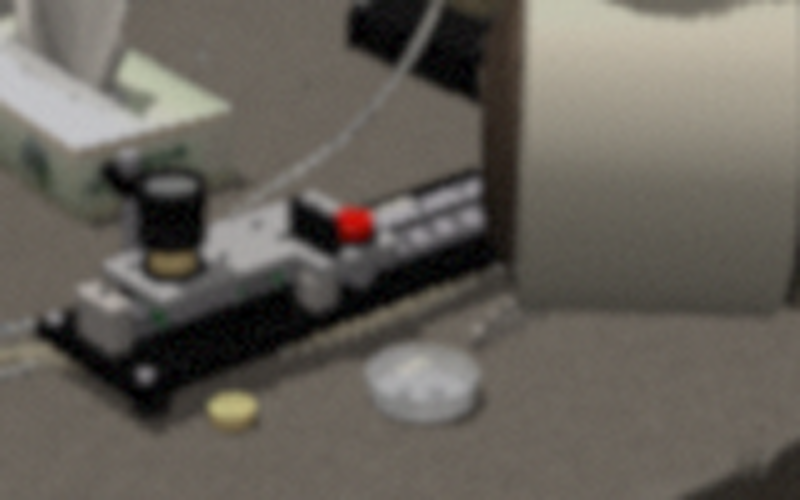

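The picture shows the red button up at (353,224) and the specimen in its nest under the loupe at (172,262). The spare puck (232,410) and dish (424,385) have not moved. The button's height is back to 70 mm, and the carriage has travelled about 119 mm.

```bash
python3 -c "
from plant import r
print(r.sign_off())"
```

```text
the job is handed in; nothing more can be done
None
```

The job is handed in: the carriage measured at the loupe's end stop (about 119 mm of travel, ±2 mm), the lock button is back up at 70 mm, the specimen is in its nest under the loupe, and the arm is clear; no verdict was returned.

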